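# Seat the slotted arbor in the edge trimmer's spindle

## Robot

A 6-joint arm with a two-finger parallel gripper is mounted at the origin on the work surface. World frame = base frame: x ahead of the robot, y to its left, z up, the work surface at z = 0. Lengths are in m, angles in rad, forces in N, time in s.
With the tool pointing down it reaches from about 0.25 to 0.725 m from the base axis. Payload 4 kg.
Tool frame: the origin (TCP) lies at the very end of the fingers, on their centre line; the grasp point (between the pads) lies bot.grasp_offset behind it (bot.grasp_offset is the distance from the TCP to the grasp point, in m); z points along the fingers, y is the direction in which the jaws open and shut (so a half turn about z gives the same grasp; the last joint's range is limited). The gripper opens to 85 mm and grips with 20 to 120 N. Pads are 22 mm wide; open, the fingers measure 114 mm over their backs; the gripper's body (76 mm by 85 mm) begins 54 mm behind the grasp point. The pads swing forward as they close: fully open they stand 13 mm farther back than shut.
Start: joints at [-1.333, 0.241, 0.005, 1.335, 0, 1.571], TCP at [0.118, -0.486, 0.231] pointing down, gripper open.
Joint ranges: [-2.72, 2.72], [-1.05, 1.87], [-1.09, 1.28], [-1.99, 2.15], [-1.42, 1.44], [-3.14, 3.14]. Speed limits (rad/s): [2.79, 2.79, 3.14, 3.14, 3.14, 3.14].

## Interface

Orientations are given as a unit quaternion [x, y, z, w].
In Python, from workcell import bot gives the robot as it stands. The module is installed in compiled form; this text tells all that it offers.
- The arm moves only by the shell command python3 -m jog 'ROWS' [OPENING]. ROWS is JSON, a list that holds one entry, the list of rows, each a list of 6 numbers: the shift along the tool's x, y, z in m, then the turn, a rotation vector about the tool's x, y, z in degrees. In form: [[[dx, dy, dz, wx, wy, wz], ...]]. A call has 1 to 12 rows; each row shifts and turns the pose as measured when the row begins, along the tool's axes as they then stand; what a row does not reach is not made up. A row lasts 1/8 s, in which the tool goes at most 62.5 mm and 10.7 degrees, less where a joint would pass 70% of its speed; a pose out of reach is approached as far as the arm can. A call is refused whole if a number of a shift passes 0.0625 or a number of a turn 10.7, either way. A call with a gripper value outside its range is refused whole. OPENING is the finger opening in m, from 0 to 0.0854, set as the call begins (- or left out, the last holds). The fingers move at their own pace and stop on an object; the grip force is fixed at half the most. Time passes only in rows, so rows that do not move let the fingers close. It gives the time, the measured TCP pose, the force and the opening at its end, in the units of the state.
- bot.get_obs(): the state, without advancing time (a new reading comes with each control period).
- bot.camera(name): name is "scene" or "side" or "wrist"; returns a dict with "pixels" (480x640x3 uint8, red, green, blue), "fx", "fy", "cx", "cy" (pixels), "k1" (the pictures are not rectified: a ray, as slopes to the right and down, at radius r is drawn at 1 + k1 r^2 times it, then the intrinsics apply), "rvec" (rotation vector, rad) and "tvec" (3), from world to camera coordinates, as OpenCV has them. Camera axes: x right, y down, z forward; pixel columns grow to the right and rows downward; lengths in m; the calibration is good to about 2 mm. A picture is of the moment at which its call begins. There is no depth.
- bot.job_done(): hands the job in, once; it reports no verdict.
The state is a dict: "clock": time; "joint_pos": joint angles; "joint_vel": joint speeds; "tau": joint torques, N m; "eef_pos": TCP position; "tool_rot": TCP orientation; "ft_force": force on the tool from outside, world axes, zero at the start; "ft_torque": the same for the moment, N m; "grip_width": finger opening in m.
Only numpy, scipy, OpenCV 4.12 (cv2) and the standard library are available. Lean on these libraries where they do the work, as an engineer would, in place of code of your own. Each camera call takes 0.05 s, during which the arm holds its last target. There are 200 camera calls.

## Task

The three tools in the wooden rack are two arbors and a centre. Take the arbor whose flange has the two drive slots and lower it gently, not dropping it, into the tapered socket of the green edge trimmer's spindle, turned so that the slots go down over the two driving dogs and the flange sits fully home on the spindle face. Leave the other two tools in their places in the rack.

Things in the scene. Friction and masses are not known exactly. Their poses are not given: they have to be found in the camera images.
- arbor: Steel arbor, 0.6 kg, upright in a rack hole. Flange 70 mm across, 12 thick, its rim cut through by two opposite slots 24 wide, 15 deep. Round hub 34 mm across from 12 to 60 above the origin, then a nut 22 wide up to 72. Tapered shank below, 34 down to 14 mm across, 50 long. Origin: on the axis at the flange's underside. z up; x from the axis through a slot (other at -x; half turns are equal).
- spindle: Fixed upright spindle nose of the green trimmer, 74 mm across, face 111 above the table. Tapered socket: 38 mm across at the mouth, 16 at the bottom, 55 deep. Two dogs on the face, 12 wide, 12 high, 25.5 to 34 from the axis. Origin: on the axis at the face; z up, x through a dog (other at -x). Arbor home: the origins coincide. It cannot turn. The rest of the trimmer is lower than the face.
- plain_arbor: Steel arbor like the one to fit, but its 70 mm flange is a full disc with no slots. Upright in the rack: a dark wooden block 95 x 295 mm, 64 high, three 40 mm holes 95 mm apart in a row; flanges rest on its top. Origin on the axis at the flange's underside, z up. To be left there.
- centre: Steel centre: the same shank, a full round collar 54 mm across and 12 thick, above it a pointed cone, tip 66 mm above the origin. Upright in the rack. Origin on the axis at the collar's underside, z up. To be left there.
There are look-alikes about, which are no part of the job. What is shaped like the arbor but red or turquoise is not meant.

How it is judged:
By the outcome, as a careful person would: the job done as asked, in the order asked, and still so for the second after the job is handed in, with the robot touching nothing.
It also fails if it takes over 35 s, if anything falls off the work surface, if the arm or the gripper's body presses on something with over 40 N, if the wrist force passes 120 N, or if a joint passes its speed limit or range.

## Working session

There is one attempt and no reset: what is moved stays moved. The work goes in short steps, Python scripts to look and compute and a shell command to move; the robot and the scene stay as the last step left them, time stands still between calls to the robot, and variables do not carry over. Pictures are saved under pics/ and viewed, on a budget of 10 in all, crops included, one or two more only if the job needs it, and the job is handed in when it is done.

```bash
mkdir -p pics
cat > h.py <<'E'
import numpy as np, cv2
from scipy.spatial.transform import Rotation as R
from workcell import bot
def cam(n,f=None):
    c=bot.camera(n)
    c['img']=cv2.cvtColor(c['pixels'],cv2.COLOR_RGB2BGR)
    if f: cv2.imwrite('pics/'+f,c['img'])
    c['Rm']=cv2.Rodrigues(np.array(c['rvec'],float))[0]; c['t']=np.array(c['tvec'],float).ravel()
    return c
def KD(c): return np.array([[c['fx'],0,c['cx']],[0,c['fy'],c['cy']],[0,0,1.]]),np.array([c['k1'],0,0,0.])
def ray(c,uv):
    K,D=KD(c); n=cv2.undistortPoints(np.array(uv,float).reshape(-1,1,2),K,D).reshape(-1,2)
    d=np.c_[n,np.ones(len(n))]@c['Rm']; return -c['Rm'].T@c['t'],d
def plane(c,uv,z):
    o,d=ray(c,uv); return o+d*((z-o[2])/d[:,2])[:,None]
def proj(c,P):
    K,D=KD(c); return cv2.projectPoints(np.array(P,float).reshape(-1,1,3),np.array(c['rvec'],float),c['t'],K,D)[0].reshape(-1,2)
E
python3 - <<'E'
from h import *
a=cam('scene','s1.png');b=cam('side','d1.png');w=cam('wrist','w1.png')
for c in(a,b,w):print(-c['Rm'].T@c['t'],c['Rm'][2],c['fx'],c['k1'])
o=bot.get_obs();print(o,bot.grasp_offset)
E
```

```text
[0.96377592 0.7255585  0.80174936] [-0.40899526 -0.65180826 -0.63864613] 474.52074894921856 -0.020506510186943463
[ 0.37523757 -0.69886689  0.56640647] [ 0.15925106  0.84524953 -0.51009052] 531.5485428413559 -0.04569223820812527
[ 0.19236398 -0.46808662  0.37332829] [-0.28749004 -0.06859377 -0.95532422] 353.8013867120482 -0.06298996926262743
{'clock': 0.15, 'joint_pos': array([-1.33301497e+00,  2.41229477e-01,  4.04865150e-03,  1.33518301e+00,
       -2.38597449e-05,  1.57081461e+00]), 'joint_vel': array([ 6.32193116e-06, -5.10079925e-04,  4.26913364e-03,  8.49392121e-05,
       -7.84085984e-05,  8.70932027e-04]), 'tau': array([-4.50370708e-04, -3.72633433e+01,  2.52639806e+01,  1.23257519e-02,
       -9.75914509e-05, -5.43877562e-06]), 'eef_pos': array([ 0.11765694, -0.48548133,  0.23062838]), 'tool_rot': array([ 9.92941603e-01,  1.18601681e-01, -1.04814752e-04, -7.76808020e-04]), 'ft_force': array([ 1.31655654, -0.91413201, -0.01652485]), 'ft_torque': array([-0.02595117,  0.01307592, -0.01799428]), 'grip_width': 0.085336255781239} 0.0187
```

View pics/s1.png

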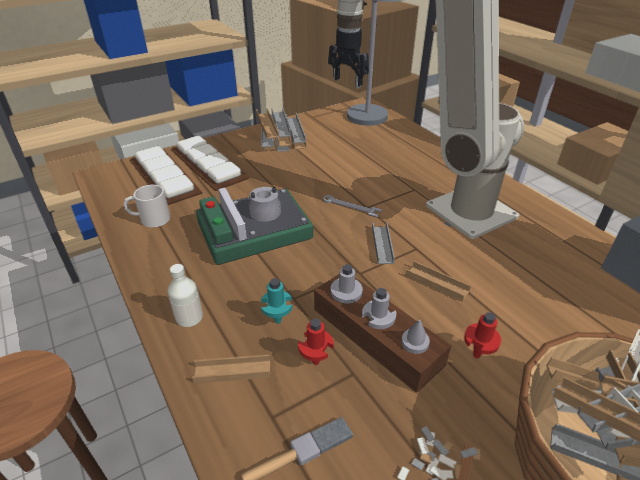

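View pics/d1.png

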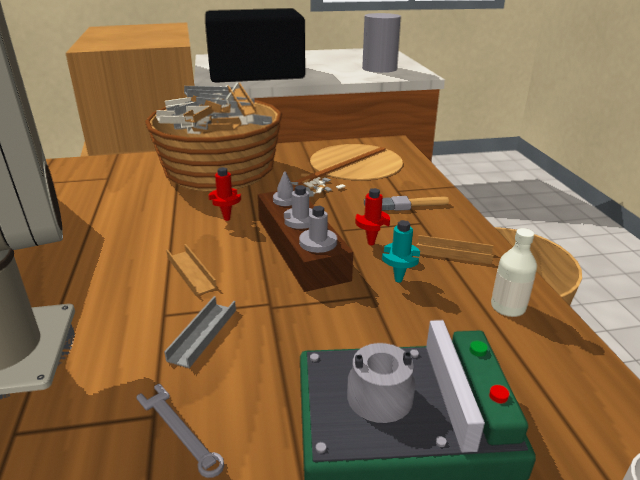

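The side view shows the spindle around (381,375), with dogs at about (360,361) and (407,358). The rack holds two arbors and the centre. In the scene view the middle arbor at (379,310) looks slotted. I'll locate these roughly, then look from near.

Run:
```python
from h import *
a=cam('scene');b=cam('side')
def tri(u,v):
    o1,d1=ray(a,[u]);o2,d2=ray(b,[v]);d1,d2=d1[0],d2[0]
    s=np.linalg.lstsq(np.c_[d1,-d2],o2-o1,rcond=None)[0]
    return (o1+d1*s[0]+o2+d2*s[1])/2, np.linalg.norm(o1+d1*s[0]-o2-d2*s[1])
for n,u,v in [('mid',(380,292),(301,189)),('end',(347,268),(318,211)),('ctr',(417,318),(285,171)),('red',(489,317),(223,171)),('turq',(276,283),(404,225))]: print(n,*tri(u,v))
print(plane(b,[(360,358),(407,354),(381,366)],.12), plane(a,[(264,194)],.111))
im=np.hstack([cv2.resize(a['img'][250:360,310:440],(520,440),interpolation=3)[:, :400],cv2.resize(b['img'][330:430,335:430],(400,440),interpolation=3)])
cv2.imwrite('pics/c1.png',im)
```

```text
mid [0.51500995 0.22355721 0.13153161] 0.0018980260062830862
end [0.53051864 0.12976489 0.13025601] 0.002427385557414906
ctr [0.49672397 0.31474712 0.13175932] 0.0003464366806735299
red [0.36891582 0.37682754 0.11665955] 0.003947248219864947
turq [0.67312532 0.07746068 0.11609078] 0.005163251746358738
[[ 0.51427219 -0.23862584  0.12      ]
 [ 0.57231926 -0.24236886  0.12      ]
 [ 0.53533023 -0.2563986   0.12      ]] [[ 0.54049149 -0.23927435  0.111     ]]
```

View pics/c1.png

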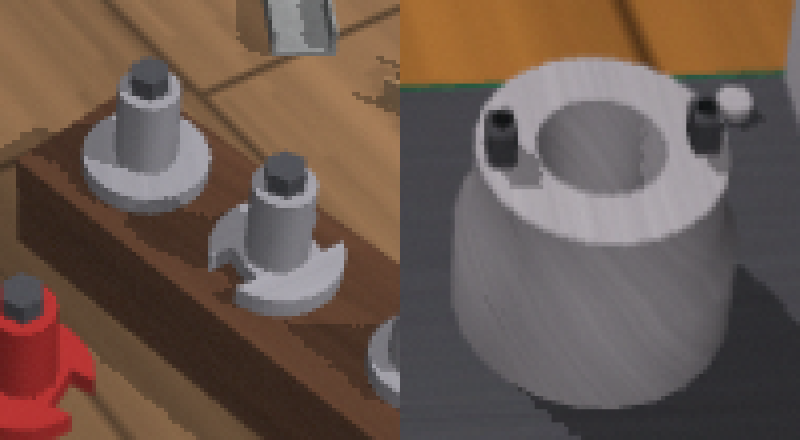

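The middle arbor has the slots. Next I work out the approach to a viewing pose above it.

```bash
cat >> h.py <<'E'
def plan(p,az,n):  # rows from the present pose to TCP p, tool-x azimuth az (deg), tool down
    o=bot.get_obs(); P=np.array(o['eef_pos']); r=R.from_quat(o['tool_rot'])
    T=R.from_euler('z',az,degrees=True)*R.from_euler('x',180,degrees=True)
    w=(r.inv()*T).as_rotvec()
    for i in range(n):
        d=(r*R.from_rotvec(w*i/n)).inv().apply((np.array(p)-P)/n)
        print(np.round(d,4).tolist(), np.round(np.degrees(w)/n,2).tolist())
def tcp():
    o=bot.get_obs(); x=R.from_quat(o['tool_rot']).as_matrix()
    print('t',o['clock'],'p',np.round(o['eef_pos'],4),'az',np.degrees(np.arctan2(x[1,0],x[0,0])),'z',np.round(x[:,2],4),'F',np.round(o['ft_force'],1),'M',np.round(o['ft_torque'],2),'w',o['grip_width'],'q',np.round(o['joint_pos'],2))
E
python3 - <<'E'
from h import *
plan((.515,.2235,.27),101,15)
E
```

```text
[0.0369, -0.0397, -0.0026] [-0.0, -0.0, -5.83]
[0.0407, -0.0358, -0.0026] [-0.0, -0.0, -5.83]
[0.0441, -0.0314, -0.0026] [-0.0, -0.0, -5.83]
[0.0471, -0.0268, -0.0026] [-0.0, -0.0, -5.83]
[0.0496, -0.0219, -0.0026] [-0.0, -0.0, -5.83]
[0.0515, -0.0167, -0.0026] [-0.0, -0.0, -5.83]
[0.053, -0.0114, -0.0026] [-0.0, -0.0, -5.83]
[0.0539, -0.006, -0.0026] [-0.0, -0.0, -5.83]
[0.0542, -0.0005, -0.0026] [-0.0, -0.0, -5.83]
[0.054, 0.005, -0.0026] [-0.0, -0.0, -5.83]
[0.0532, 0.0105, -0.0026] [-0.0, -0.0, -5.83]
[0.0518, 0.0158, -0.0026] [-0.0, -0.0, -5.83]
[0.05, 0.021, -0.0026] [-0.0, -0.0, -5.83]
[0.0476, 0.0259, -0.0026] [-0.0, -0.0, -5.83]
[0.0447, 0.0306, -0.0026] [-0.0, -0.0, -5.83]
```

```bash
python3 -m jog '[[[0.037,-0.04,-0.003,0,0,-5.8],[0.041,-0.036,-0.003,0,0,-5.8],[0.044,-0.031,-0.003,0,0,-5.8],[0.047,-0.027,-0.003,0,0,-5.8],[0.05,-0.022,-0.003,0,0,-5.8],[0.052,-0.017,-0.003,0,0,-5.8],[0.053,-0.011,-0.003,0,0,-5.8],[0.054,-0.006,-0.003,0,0,-5.8],[0.054,0,-0.003,0,0,-5.8],[0.054,0.005,-0.003,0,0,-5.8],[0.053,0.01,-0.003,0,0,-5.8],[0.052,0.016,-0.003,0,0,-5.8]]]' 0.07; python3 -c "
from h import *
tcp();plan((.515,.2235,.27),101,4)"
```

```text
clock: 1.75
eef_pos: [0.4372, 0.101, 0.269]
tool_rot: [0.737, 0.676, 0.003, 0.003]
ft_force: [1.8, -0.6, 0.1]
grip_width: 0.07
t 1.75 p [0.4372 0.101  0.269 ] az 85.05720268637621 z [ 0.0079 -0.001  -1.    ] F [ 1.8 -0.6  0.1] M [-0.06 -0.06  0.  ] w 0.06998033021024376 q [ 0.23  0.12 -0.05  1.4  -0.    1.89]
[0.0322, 0.0167, -0.0001] [0.11, 0.02, -3.99]
[0.031, 0.0189, -0.0002] [0.11, 0.02, -3.99]
[0.0296, 0.021, -0.0002] [0.11, 0.02, -3.99]
[0.028, 0.023, -0.0002] [0.11, 0.02, -3.99]
```

```bash
python3 -m jog '[[[0.032,0.017,0,0.1,0,-4],[0.031,0.019,0,0.1,0,-4],[0.03,0.021,0,0.1,0,-4],[0.028,0.023,0,0.1,0,-4],[0,0,0,0,0,0]]]'; python3 -c "
from h import *
tcp();w=cam('wrist','w2.png')
print(proj(w,[(.515,.2235,.076),(.515,.2235,.136),(.515+.035,.2235,.076),(.515,.2235+.035,.076)]))"
```

```text
clock: 2.38
eef_pos: [0.5171, 0.2325, 0.2674]
tool_rot: [0.629, 0.777, -0.001, 0.001]
ft_force: [-1.4, -1.1, -0.1]
grip_width: 0.07
t 2.375 p [0.5171 0.2325 0.2674] az 101.99376971942918 z [-3.0e-04 -2.2e-03 -1.0e+00] F [-1.4 -1.1 -0.1] M [-0.06  0.05  0.03] w 0.06999585219436967 q [ 0.42  0.37  0.27  1.48 -0.    1.79]
[[311.70607372 219.53197759]
 [310.61904648 237.5781961 ]
 [346.7174551  226.80269983]
 [319.29457898 184.35324406]]
```

View pics/w2.png

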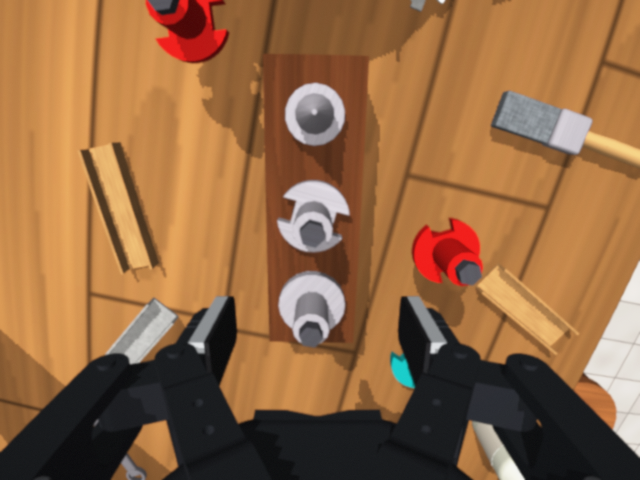

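The wrist view shows the slotted arbor at about (314,216), with slots to the left at (285,222) and right at (345,212). The nut is at (312,232). Now I rectify the flange-top plane and measure centre and slot direction.

```bash
cat >> h.py <<'E'
def rect(c,ctr,z,half=.06,s=.00025):
    n=int(half/s); g=np.arange(-n,n+1)*s
    X,Y=np.meshgrid(ctr[0]+g,ctr[1]-g)   # image right=+x, up=+y
    uv=proj(c,np.c_[X.ravel(),Y.ravel(),np.full(X.size,z)]).astype(np.float32).reshape(*X.shape,2)
    return cv2.remap(c['img'],uv[...,0],uv[...,1],cv2.INTER_LINEAR)
E
python3 - <<'E'
from h import *
from scipy.optimize import least_squares
w=cam('wrist'); c0=np.array([.515,.2235])
im=rect(w,c0,.076); hsv=cv2.cvtColor(im,cv2.COLOR_BGR2HSV)
m=((hsv[...,1]<60)&(hsv[...,2]>70)).astype(np.uint8)*255
n=m.shape[0]//2
# rays from centre: outermost mask pixel within 42mm
def edge(c):
    A=np.radians(np.arange(0,360,2)); r=np.arange(.018,.043,.00025); out=[]
    for a in A:
        x=c[0]+r*np.cos(a); y=c[1]+r*np.sin(a)
        v=m[np.clip((n-(y-c0[1])/.00025).round().astype(int),0,2*n),np.clip((n+(x-c0[0])/.00025).round().astype(int),0,2*n)]
        k=np.where(v>0)[0]; out.append(r[k[-1]] if len(k) else 0)
    return A,np.array(out)
c=c0.copy()
for _ in range(8):
    A,r=edge(c); k=(r>.030)&(r<.0425)
    P=np.c_[c[0]+r*np.cos(A),c[1]+r*np.sin(A)][k]
    f=least_squares(lambda q:np.hypot(P[:,0]-q[0],P[:,1]-q[1])-q[2],[*c,.035],loss='soft_l1',f_scale=.0005); c=f.x[:2]
print('centre',f.x, 'rms',np.std(f.fun))
A,r=edge(c)
print([(int(np.degrees(a)),round(q*1e3,1)) for a,q in zip(A,r) if q<.032])
x=np.hstack([cv2.resize(im,(400,400)),cv2.cvtColor(cv2.resize(m,(400,400)),cv2.COLOR_GRAY2BGR)])
q=200+(c-c0)/.12*400*[1,-1]
cv2.circle(x,tuple(q.astype(int)),int(f.x[2]/.12*400),(0,255,0),1); cv2.imwrite('pics/r2.png',x)
# nut top centroid at z=.136
h=cv2.cvtColor(w['img'],cv2.COLOR_BGR2HSV); d=(h[...,2]<115)&(h[...,1]<60); d[:218]=0;d[252:]=0;d[:,:295]=0;d[:,330:]=0
k,l,s,ce=cv2.connectedComponentsWithStats(d.astype(np.uint8)); i=1+np.argmax(s[1:,4]); print('nut',s[i],ce[i],plane(w,[ce[i]],.136))
E
```

```text
centre [0.51537331 0.22620201 0.03565759] rms 0.0004288855788908529
[(0, np.float64(21.0)), (2, np.float64(21.2)), (4, np.float64(21.2)), (6, np.float64(21.2)), (8, np.float64(21.2)), (10, np.float64(21.5)), (12, np.float64(21.5)), (14, np.float64(21.8)), (158, np.float64(21.8)), (160, np.float64(21.5)), (162, np.float64(21.2)), (164, np.float64(21.0)), (166, np.float64(20.8)), (168, np.float64(20.5)), (170, np.float64(20.8)), (172, np.float64(20.5)), (174, np.float64(20.5)), (176, np.float64(20.5)), (178, np.float64(20.5)), (180, np.float64(20.2)), (182, np.float64(20.5)), (184, np.float64(20.5)), (186, np.float64(20.5)), (188, np.float64(20.5)), (190, np.float64(20.8)), (192, np.float64(21.0)), (340, np.float64(23.0)), (342, np.float64(22.8)), (344, np.float64(22.3)), (346, np.float64(21.5)), (348, np.float64(21.0)), (350, np.float64(20.8)), (352, np.float64(20.2)), (354, np.float64(20.5)), (356, np.float64(20.8)), (358, np.float64(21.0))]
nut [302 219  24  26 471] [313.32696391 231.76008493] [[0.51544186 0.22751529 0.136     ]]
```

View pics/r2.png

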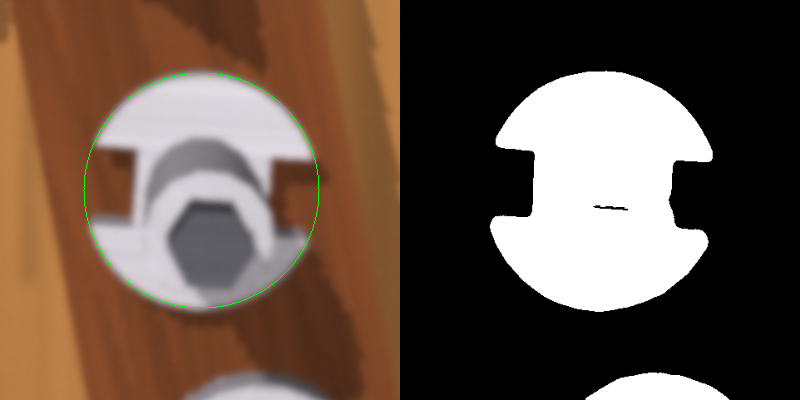

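Arbor centre is (0.5155, 0.2268) and the slots are at azimuth about -3.8°. Fit radius was 35.7 mm against the true 35. Now I go down onto the hub.

```bash
python3 -c "
from h import *
plan((.5155,.2268,.084),102,5)"
```

```text
[-0.0006, -0.0002, 0.0368] [-0.01, 0.03, -0.03]
[-0.0006, -0.0002, 0.0368] [-0.01, 0.03, -0.03]
[-0.0007, -0.0003, 0.0368] [-0.01, 0.03, -0.03]
[-0.0007, -0.0003, 0.0368] [-0.01, 0.03, -0.03]
[-0.0007, -0.0003, 0.0368] [-0.01, 0.03, -0.03]
```

```bash
python3 -m jog '[[[-0.002,-0.001,0.036,0,0,0],[-0.001,0,0.037,0,0,0],[0,0,0.035,0,0,0],[0,0,0.03,0,0,0],[0,0,0.015,0,0,0],[0,0,0,0,0,0]]]'; python3 -c "
from h import *
tcp();plan((.5155,.2268,.084),102,2)"
```

```text
clock: 3.22
eef_pos: [0.5144, 0.2208, 0.1152]
tool_rot: [0.634, 0.773, 0.0, 0.002]
ft_force: [1.1, -0.9, 1.2]
grip_width: 0.0698
t 3.225 p [0.5144 0.2208 0.1152] az 101.32010946980458 z [ 0.0038 -0.0023 -1.    ] F [ 1.1 -0.9  1.2] M [ 0.03 -0.02  0.01] w 0.0698283897576175 q [ 0.41  0.43 -0.04  1.1  -0.    1.78]
[0.0029, 0.0011, 0.0156] [0.09, 0.09, -0.34]
[0.0028, 0.0011, 0.0156] [0.09, 0.09, -0.34]
```

```bash
python3 -m jog '[[[0.004,0.002,0.012,0.2,0.2,-0.6],[0.002,0,0.015,0,0,0],[0,0,0.006,0,0,0],[0,0,0,0,0,0]]]'; python3 -c "
from h import *
tcp();plan((.5155,.2268,.084),102,1)"
```

```text
clock: 3.72
eef_pos: [0.5173, 0.2283, 0.083]
tool_rot: [0.63, 0.777, 0.003, 0.001]
ft_force: [-0.4, -0.2, -0.7]
grip_width: 0.0697
t 3.725 p [0.5173 0.2283 0.083 ] az 101.94528076678037 z [ 0.0046  0.0028 -1.    ] F [-0.4 -0.2 -0.7] M [ 0.05  0.04 -0.06] w 0.06972231410447638 q [ 0.42  0.47 -0.07  1.03  0.    1.78]
[-0.0011, -0.0021, -0.001] [0.29, -0.11, -0.05]
```

```bash
python3 -m jog '[[[-0.001,-0.002,-0.001,0.3,-0.1,0],[0,0,0,0,0,0]]]' && python3 -m jog '[[[0,0,0,0,0,0],[0,0,0,0,0,0],[0,0,0,0,0,0],[0,0,0,0,0,0],[0,0,0,0,0,0]]]' 0.01; python3 -c "
from h import *
tcp()"
```

```text
clock: 3.98
eef_pos: [0.5158, 0.227, 0.0845]
tool_rot: [0.63, 0.777, 0.0, 0.0]
ft_force: [-0.3, 0.2, -0.7]
grip_width: 0.0697
clock: 4.6
eef_pos: [0.5157, 0.2271, 0.0854]
tool_rot: [0.63, 0.777, 0.0, -0.0]
ft_force: [-0.7, 0.7, 0.3]
grip_width: 0.0316
t 4.6 p [0.5157 0.2271 0.0854] az 101.9550297874932 z [ 6.e-04  8.e-04 -1.e+00] F [-0.7  0.7  0.3] M [-0.05  0.19  0.03] w 0.03159663514750744 q [ 0.41  0.47 -0.06  1.04  0.    1.78]
```

```bash
python3 -m jog '[[[0,0,-0.015,0,0,0],[0,0,-0.035,0,0,0],[0,0,-0.045,0,0,0],[0,0,-0.045,0,0,0],[0,0,-0.025,0,0,0],[0,0,0,0,0,0]]]'; python3 -c "
from h import *
tcp();plan((.55,-.33,.26),102,11);c=cam('scene');cv2.imwrite('pics/s2.png',cv2.resize(c['img'][150:390,200:520],(640,480)))"
```

```text
clock: 5.35
eef_pos: [0.5125, 0.2254, 0.2524]
tool_rot: [0.63, 0.777, -0.005, -0.003]
ft_force: [-0.3, 0.6, -6.1]
grip_width: 0.0315
t 5.35 p [0.5125 0.2254 0.2524] az 101.94205355430445 z [-0.0105 -0.0047 -0.9999] F [-0.3  0.6 -6.1] M [0.06 0.03 0.  ] w 0.03145339701714059 q [ 0.41  0.36  0.23  1.45 -0.    1.78]
[-0.0501, -0.0071, -0.0005] [-0.06, 0.01, -0.01]
[-0.0501, -0.0071, -0.0005] [-0.06, 0.01, -0.01]
[-0.0501, -0.0071, -0.0005] [-0.06, 0.01, -0.01]
[-0.0501, -0.0071, -0.0005] [-0.06, 0.01, -0.01]
[-0.0501, -0.0071, -0.0006] [-0.06, 0.01, -0.01]
[-0.0501, -0.0071, -0.0006] [-0.06, 0.01, -0.01]
[-0.0501, -0.0071, -0.0006] [-0.06, 0.01, -0.01]
[-0.0501, -0.0072, -0.0006] [-0.06, 0.01, -0.01]
[-0.0501, -0.0072, -0.0006] [-0.06, 0.01, -0.01]
[-0.0501, -0.0072, -0.0007] [-0.06, 0.01, -0.01]
[-0.0501, -0.0072, -0.0007] [-0.06, 0.01, -0.01]
```

View pics/s2.png

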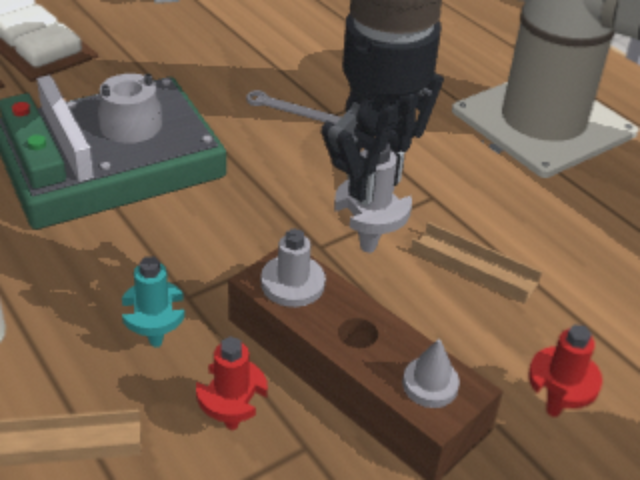

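The arbor is held at crop (373,200), the hole at (357,332) is empty, and the other two tools are in place. I go on to a spot beside the spindle to view it.

```bash
python3 -m jog '[[[-0.03,-0.005,-0.001,0,0,0],[-0.05,-0.007,-0.002,0,0,0],[-0.05,-0.007,-0.001,0,0,0],[-0.05,-0.007,-0.001,0,0,0],[-0.05,-0.007,-0.001,0,0,0],[-0.05,-0.007,-0.001,0,0,0],[-0.05,-0.007,-0.001,0,0,0],[-0.05,-0.007,-0.001,0,0,0],[-0.05,-0.007,-0.001,0,0,0],[-0.05,-0.007,-0.001,0,0,0],[-0.03,-0.007,-0.001,0,0,0],[0,0,0,0,0,0]]]'; python3 -c "
from h import *
tcp();w=cam('wrist');print(proj(w,[(.543,-.24,.111)]))"
```

```text
clock: 6.9
eef_pos: [0.5336, -0.3031, 0.2345]
tool_rot: [0.628, 0.778, -0.018, -0.025]
ft_force: [-0.2, 0.9, -5.4]
grip_width: 0.0319
t 6.9 p [ 0.5336 -0.3031  0.2345] az 102.12597415957086 z [-0.0611  0.0026 -0.9981] F [-0.2  0.9 -5.4] M [ 0.02 -0.16 -0.02] w 0.03185826136174322 q [-0.5   0.52  0.42  1.53 -0.03  0.86]
[[355.82960968 155.14825811]]
```

```bash
python3 -c "
from h import *
plan((.545,-.32,.26),102,1)"; python3 -m jog '[[[0,0,0,0,0,0]]]'; python3 -c "
from h import *
plan((.545,-.32,.26),102,2)"
```

```text
[-0.0199, 0.0058, -0.0265] [-3.43, -0.95, 0.23]
clock: 7.08
eef_pos: [0.533, -0.3006, 0.2329]
tool_rot: [0.627, 0.778, -0.018, -0.027]
ft_force: [-0.2, 0.6, -5.7]
grip_width: 0.0321
[-0.0105, 0.0029, -0.014] [-1.76, -0.54, 0.13]
[-0.0106, 0.0034, -0.0138] [-1.76, -0.54, 0.13]
```

```bash
python3 -m jog '[[[-0.01,0.003,-0.014,-1.8,-0.5,0.1],[-0.01,0.003,-0.014,-1.8,-0.5,0.1],[0,0,0,0,0,0]]]'; python3 -c "
from h import *
tcp();w=cam('wrist','w3.png');print(proj(w,[(.543,-.24,.111)]))"
```

```text
clock: 7.45
eef_pos: [0.5459, -0.3179, 0.2629]
tool_rot: [0.628, 0.779, 0.002, 0.002]
ft_force: [0.4, 0.6, -5.6]
grip_width: 0.0315
t 7.45 p [ 0.5459 -0.3179  0.2629] az 102.26176056816543 z [ 6.e-03  8.e-04 -1.e+00] F [ 0.4  0.6 -5.6] M [-0.    0.07  0.03] w 0.03153866429212059 q [-0.53  0.5   0.47  1.53  0.    0.83]
[[331.51131109 128.47499507]]
```

View pics/w3.png

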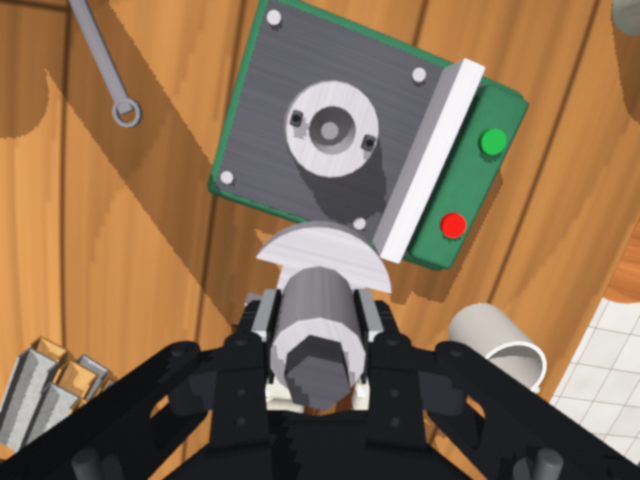

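The wrist view shows the spindle face at (332,129), with dogs at (296,118) and (369,142), and the arbor in the jaws with its slot edge visible. I measure the spindle accurately.

Run:
```python
from h import *
w=cam('wrist'); tcp()
h=cv2.cvtColor(w['img'],cv2.COLOR_BGR2HSV); v=h[...,2].copy()
y0,y1,x0,x1=70,190,275,392
m=np.zeros_like(v); m[y0:y1,x0:x1]=(v[y0:y1,x0:x1]>125)*255
n,l,s,ce=cv2.connectedComponentsWithStats(m); i=1+np.argmax(s[1:,4]); m=(l==i).astype(np.uint8)
cs,_=cv2.findContours(m,cv2.RETR_CCOMP,cv2.CHAIN_APPROX_NONE)
print(s[i])
for c in sorted(cs,key=cv2.contourArea)[::-1][:5]:
    a=cv2.contourArea(c)
    if a<30: continue
    P=plane(w,c.reshape(-1,2),.111)[:,:2]; e=cv2.minEnclosingCircle(P.astype(np.float32))
    A=np.c_[2*P,np.ones(len(P))]; q=np.linalg.lstsq(A,(P**2).sum(1),rcond=None)[0]; rr=np.sqrt(q[2]+q[0]**2+q[1]**2)
    res=np.hypot(*(P-q[:2]).T)-rr
    k=abs(res)<np.std(res)
    q=np.linalg.lstsq(A[k],(P[k]**2).sum(1),rcond=None)[0]; rr=np.sqrt(q[2]+q[0]**2+q[1]**2)
    print('area',a,'c',q[:2],'r',rr,'rms',np.std(res))
d=np.zeros_like(v); d[y0:y1,x0:x1]=(v[y0:y1,x0:x1]<60)*1
n,l,s,ce=cv2.connectedComponentsWithStats(d)
for j in range(1,n):
    if 20<s[j,4]<400: print('dark',s[j],ce[j],plane(w,[ce[j]],.123),plane(w,[ce[j]],.117))
# held flange far rim: top at TCP z -.0214+.012
o=bot.get_obs(); zf=o['eef_pos'][2]-.0094
print('slot edge pts',plane(w,[(262,260),(386,291)],zf))
m2=np.zeros_like(v); m2[222:300,250:395]=((h[222:300,250:395,1]<40)&(v[222:300,250:395]>140))*255
pts=np.array([(x,np.where(m2[:,x])[0][0]) for x in range(268,372) if m2[:,x].any()])
P=plane(w,pts,zf)[:,:2]
A=np.c_[2*P,np.ones(len(P))];q=np.linalg.lstsq(A,(P**2).sum(1),rcond=None)[0];print('held flange c',q[:2],'r',np.sqrt(q[2]+q[0]**2+q[1]**2))
```

```text
t 7.55 p [ 0.5452 -0.3169  0.2611] az 102.29345114700057 z [ 0.0026  0.003  -1.    ] F [ 0.5 -0.1 -6. ] M [-0.01  0.02  0.  ] w 0.03157596466572795 q [-0.53  0.51  0.47  1.53  0.    0.83]
[ 285   81   95   98 5667]
area 6995.0 c [ 0.54284867 -0.24077856] r 0.03753217257309786 rms 0.002450280018579069
area 1388.5 c [ 0.54190116 -0.23876936] r 0.0164792329187575 rms 0.0014774618845321006
area 172.0 c [ 0.51406941 -0.23867242] r 0.005922718023983626 rms 0.0006271142886387092
dark [293 116   8   7  39] [296.35897436 119.1025641 ] [[ 0.51426446 -0.23845587  0.123     ]] [[ 0.5139283  -0.23833808  0.117     ]]
dark [367 141   7   7  36] [369.80555556 143.83333333] [[ 0.57344896 -0.24418322  0.123     ]] [[ 0.57437208 -0.24418729  0.117     ]]
slot edge pts [[ 0.51822093 -0.30507255  0.25172636]
 [ 0.57860134 -0.30812056  0.25172636]]
held flange c [ 0.54574534 -0.30518646] r 0.025228006940042975
```

Spindle is at (0.5433, -0.2408), dogs at azimuth -5.5°. The held slots are at about -3.5°, so I turn by -2°. Now over the spindle.

Run:
```python
from h import *
w=cam('wrist');o=bot.get_obs();p=np.array(o['eef_pos']);z=R.from_quat(o['tool_rot']).as_matrix()[:,2]
print('axis at nut top, hub top, flange top',proj(w,[p-z*(.0506),p-z*.0386,p+z*.0094]))
h=cv2.cvtColor(w['img'],cv2.COLOR_BGR2HSV)
d=((h[...,2]<120)&(h[...,2]>50)).astype(np.uint8); 
for y in (370,380,390): print(y,''.join('%4d'%a for a in w['img'][y,270:372:3,1]))
plan((.5433,-.2408,.215),100.3,3)
```

```text
axis at nut top, hub top, flange top [[312.71188326 378.36435293]
 [313.04942379 355.54218046]
 [313.95844026 294.50532353]]
370   47 143 151 149 149  74  43  79  94  94  94  95  94  93  93  91  91  92  92  93  93  94  94  94  92  55 123 185 206 204 203 135  40  21
380   42 126 228 161 148 102  65  67  66  90  98  96  95  95  94  94  94  94  93  94  94  95  94  94  93  93  79 150 145 117 126  46 137  43
390  231 235 234 235 235 233 183  64  63  73  91  92  94  93  94  93  93  94  94  93  93  94  95  95  94  95  93  52  66 200 248 237 233 153
[0.0248, 0.0048, 0.0152] [0.04, -0.06, 0.67]
[0.0249, 0.0045, 0.0152] [0.04, -0.06, 0.67]
[0.0249, 0.0043, 0.0152] [0.04, -0.06, 0.67]
```

The held hub appears at column 318, against a predicted 313, so the wrist camera has a bias of about 1.5 mm along tool y. I shift the target to (0.5423, -0.2415) and check it in the fixed cameras.

```bash
python3 -m jog '[[[0.02,0.003,0.012,0,0,0.7],[0.027,0.004,0.016,0,0,0.7],[0.024,0.004,0.014,0,0,0.7],[0,0,0,0,0,0]]]'; python3 -c "
from h import *
tcp();plan((.5423,-.2415,.215),100.3,1)"
```

```text
clock: 8.1
eef_pos: [0.5402, -0.2419, 0.2155]
tool_rot: [0.642, 0.767, 0.001, -0.003]
ft_force: [0.0, 0.2, -5.3]
grip_width: 0.0316
t 8.1 p [ 0.5402 -0.2419  0.2155] az 100.13498370155779 z [-0.0023  0.0054 -1.    ] F [ 0.   0.2 -5.3] M [-0.08  0.04  0.04] w 0.031561732119801136 q [-0.42  0.44  0.24  1.38  0.    0.97]
[0.0001, 0.0022, 0.0005] [-0.08, -0.33, -0.16]
```

```bash
python3 -m jog '[[[0,0.002,0,-0.1,-0.3,0],[0,0,0,0,0,0]]]'
python3 - <<'E'
from h import *
tcp();o=bot.get_obs();p=np.array(o['eef_pos']);z=R.from_quat(o['tool_rot']).as_matrix()[:,2]
ims=[]
for n in('scene','side'):
    c=cam(n); tip=p+z*.0714
    q=proj(c,[tip,p+z*.0214,(.5423,-.2415,.111)]);print(n,q)
    u,v=(q[2]).astype(int); k=45 if n=='scene' else 75
    u0,v0=max(0,u-k),max(0,v-int(1.3*k)); s=400/(2*k)
    im=cv2.resize(c['img'][v0:v0+2*k,u0:u0+2*k],(400,400),interpolation=cv2.INTER_CUBIC)
    for a in q: cv2.drawMarker(im,tuple(((a-[u0,v0])*s).astype(int)),(0,0,255),cv2.MARKER_CROSS,8,1)
    print(u0,v0,s); ims.append(im)
cv2.imwrite('pics/ck.png',np.hstack(ims))
E
```

```text
clock: 8.35
eef_pos: [0.5427, -0.2422, 0.2159]
tool_rot: [0.642, 0.767, 0.0, 0.001]
ft_force: [-0.2, -0.3, -6.1]
grip_width: 0.0316
t 8.35 p [ 0.5427 -0.2422  0.2159] az 100.13862853114988 z [ 1.1e-03 -7.0e-04 -1.0e+00] F [-0.2 -0.3 -6.1] M [ 0.01 -0.01  0.01] w 0.031623997788824375 q [-0.42  0.44  0.24  1.38 -0.    0.97]
scene [[261.73818526 182.80400744]
 [260.2318443  165.82199088]
 [263.00038175 193.79936933]]
218 135 4.444444444444445
side [[385.00349615 341.58940474]
 [387.98479201 308.00453704]
 [382.57337431 362.18272917]]
307 265 2.6666666666666665
```

View pics/ck.png

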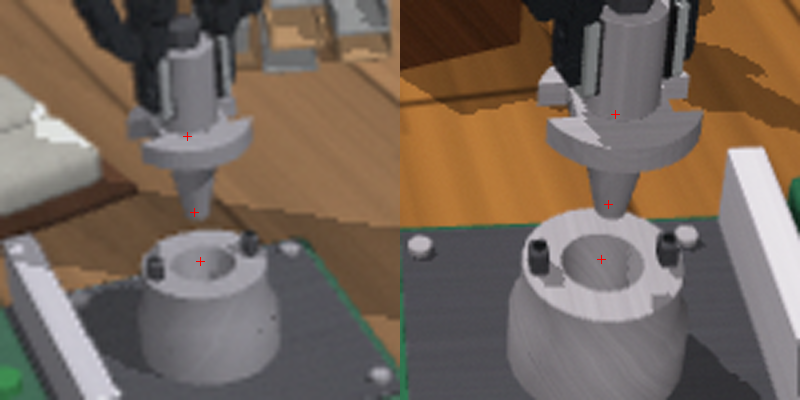

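The shank tip at crop-right (612,212) is over the mouth at (602,260), and the slots face the dogs. The side view suggests the arbor is 1–2 mm too far +x, so I trim x and lower part way, watching forces.

```bash
python3 -m jog '[[[0,-0.001,0.015,0,0,0],[0,0,0.02,0,0,0],[0,0,0.015,0,0,0],[0,0,0,0,0,0]]]'; python3 -c "
from h import *
tcp();plan((.5418,-.2420,.15),100.3,1)"
```

```text
clock: 8.95
eef_pos: [0.5409, -0.2443, 0.1623]
tool_rot: [0.643, 0.766, -0.0, 0.0]
ft_force: [-0.3, 0.3, -5.5]
grip_width: 0.0314
t 8.95 p [ 0.5409 -0.2443  0.1623] az 99.96980791820047 z [ 5.e-04 -8.e-04 -1.e+00] F [-0.3  0.3 -5.5] M [-0.01  0.04  0.  ] w 0.03135019778705635 q [-0.42  0.46  0.14  1.25 -0.    0.97]
[0.0021, 0.0013, 0.0123] [0.02, 0.05, -0.33]
```

```bash
python3 -m jog '[[[0.002,0.001,0.005,0,0,0],[0,0,0.007,0,0,0],[0,0,0,0,0,0]]]'
python3 - <<'E'
from h import *
tcp();plan((.5418,-.2420,.1324),100.3,1)
ims=[]
for n in('scene','side'):
    c=cam(n); q=proj(c,[(.542,-.242,.125)])
    u,v=(q[0]).astype(int); k=30 if n=='scene' else 50
    u0,v0=max(0,u-k),max(0,v-k); s=400/(2*k); print(u0,v0,s)
    ims.append(cv2.resize(c['img'][v0:v0+2*k,u0:u0+2*k],(400,400),interpolation=cv2.INTER_CUBIC))
cv2.imwrite('pics/ck2.png',np.hstack(ims))
E
```

```text
clock: 9.32
eef_pos: [0.5419, -0.2425, 0.1502]
tool_rot: [0.643, 0.766, 0.0, 0.001]
ft_force: [-0.7, -0.0, -5.2]
grip_width: 0.0317
t 9.325 p [ 0.5419 -0.2425  0.1502] az 99.93843085764257 z [ 0.0017 -0.0014 -1.    ] F [-0.7 -0.  -5.2] M [-0.01  0.03 -0.04] w 0.03167807139873506 q [-0.42  0.47  0.12  1.22 -0.    0.98]
[0.0006, -0.0, 0.0177] [0.08, 0.1, -0.36]
232 159 6.666666666666667
333 303 4.0
```

View pics/ck2.png

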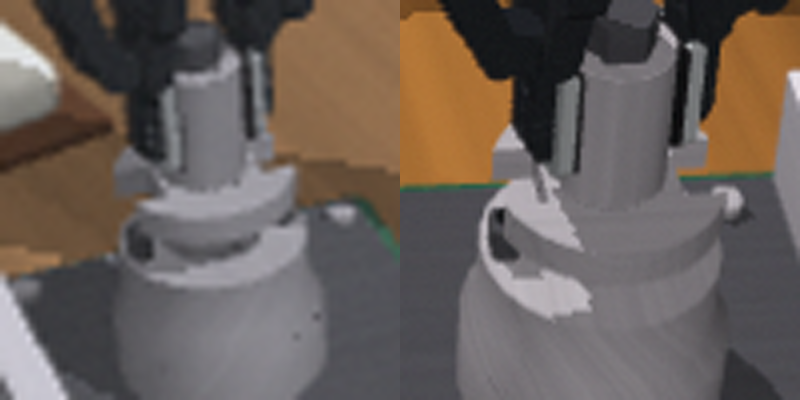

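Scene (left) and side (right) show the shank in the socket, with the left dog at (500,230) under the slot and no contact force. I continue slowly, trimming about 0.5 mm.

```bash
python3 -m jog '[[[0.0005,-0.0005,0.004,0.1,0.1,-0.3],[0,0,0.004,0,0,0],[0,0,0,0,0,0]]]'; python3 -c "
from h import *
tcp();plan((.5415,-.2420,.1364),100.3,1)"
```

```text
clock: 9.8
eef_pos: [0.5423, -0.2425, 0.1432]
tool_rot: [0.641, 0.768, 0.0, 0.001]
ft_force: [0.5, -0.8, -6.6]
grip_width: 0.0317
t 9.8 p [ 0.5423 -0.2425  0.1432] az 100.26579772886727 z [ 0.0024 -0.0011 -1.    ] F [ 0.5 -0.8 -6.6] M [ 0.04  0.04 -0.03] w 0.03168835875170942 q [-0.42  0.47  0.11  1.2  -0.    0.97]
[0.0006, -0.0007, 0.0068] [0.12, 0.09, -0.03]
```

```bash
python3 -m jog '[[[0.0005,-0.001,0.003,0.1,0.1,0],[0,0,0.003,0,0,0],[0,0,0,0,0,0]]]'; python3 -c "
from h import *
tcp();plan((.5415,-.2420,.1324),100.3,1)"
```

```text
clock: 10.18
eef_pos: [0.5411, -0.2421, 0.1367]
tool_rot: [0.641, 0.768, 0.0, -0.0]
ft_force: [0.4, 0.8, -6.1]
grip_width: 0.0319
t 10.175 p [ 0.5411 -0.2421  0.1367] az 100.26653438804806 z [ 1.e-04  5.e-04 -1.e+00] F [ 0.4  0.8 -6.1] M [ 0.02  0.03 -0.  ] w 0.03194066552541061 q [-0.42  0.48  0.1   1.19  0.    0.97]
[0.0001, 0.0004, 0.0043] [0.01, -0.02, -0.03]
```

```bash
python3 -m jog '[[[0,0,0.002,0,0,0],[0,0,0.0015,0,0,0],[0,0,0,0,0,0]]]'; python3 -c "
from h import *
tcp()"
```

```text
clock: 10.55
eef_pos: [0.5412, -0.2422, 0.133]
tool_rot: [0.641, 0.768, 0.0, -0.0]
ft_force: [-0.4, 0.8, -4.5]
grip_width: 0.0317
t 10.55 p [ 0.5412 -0.2422  0.133 ] az 100.26702754593141 z [ 3.e-04  4.e-04 -1.e+00] F [-0.4  0.8 -4.5] M [-0.04  0.01  0.02] w 0.031745207441638064 q [-0.42  0.48  0.09  1.18  0.    0.97]
```

```bash
python3 -m jog '[[[0,0,0.001,0,0,0],[0,0,0.001,0,0,0],[0,0,0,0,0,0]]]'; python3 -c "
from h import *
tcp()"
```

```text
clock: 10.92
eef_pos: [0.5415, -0.2423, 0.1325]
tool_rot: [0.641, 0.768, 0.0, 0.001]
ft_force: [0.5, 0.3, -6.6]
grip_width: 0.0313
t 10.925 p [ 0.5415 -0.2423  0.1325] az 100.27047079547866 z [ 1.7e-03 -4.0e-04 -1.0e+00] F [ 0.5  0.3 -6.6] M [ 0.03  0.01 -0.01] w 0.03129243647236072 q [-0.42  0.48  0.09  1.18  0.    0.97]
```

```bash
for i in 1; do python3 -m jog '[[[0,0,0.0015,0,0,0],[0,0,0.001,0,0,0]]]'; done; python3 -m jog '[[[0,0,0.0015,0,0,0],[0,0,0,0,0,0]]]'
```

```text
clock: 11.18
eef_pos: [0.5416, -0.2424, 0.1324]
tool_rot: [0.641, 0.768, 0.001, 0.002]
ft_force: [-2.6, 2.1, 3.8]
grip_width: 0.0322
clock: 11.42
eef_pos: [0.5415, -0.2424, 0.1325]
tool_rot: [0.641, 0.768, 0.001, 0.002]
ft_force: [-0.9, -0.0, -2.8]
grip_width: 0.0318
```

Contact comes at TCP z 0.1324, exactly the predicted home height, with the weight mostly carried and little side force. I release and back straight up.

```bash
python3 -m jog '[[[0,0,0.001,0,0,0],[0,0,0,0,0,0]]]' && python3 -m jog '[[[0,0,0,0,0,0],[0,0,0,0,0,0],[0,0,0,0,0,0],[0,0,0,0,0,0]]]' 0.07 && python3 -m jog '[[[0,0,-0.01,0,0,0],[0,0,-0.03,0,0,0],[0,0,-0.04,0,0,0],[0,0,-0.04,0,0,0],[-0.04,0,-0.02,0,0,0],[-0.04,0,0,0,0,0],[0,0,0,0,0,0]]]'
python3 - <<'E'
from h import *
tcp()
c=cam('side');a=c['img'][300:420,325:445]
w=cam('wrist');q=proj(w,[(.542,-.241,.15)])[0].astype(int);print(q)
q=np.clip(q,60,[580,420]);b=w['img'][q[1]-60:q[1]+60,q[0]-60:q[0]+60]
cv2.imwrite('pics/fin.png',np.hstack([cv2.resize(x,(400,400),interpolation=cv2.INTER_CUBIC) for x in(a,b)]))
E
```

```text
clock: 11.68
eef_pos: [0.5416, -0.2424, 0.1325]
tool_rot: [0.641, 0.768, 0.001, 0.003]
ft_force: [-2.7, 1.2, -0.7]
grip_width: 0.0318
clock: 12.18
eef_pos: [0.5439, -0.2434, 0.1324]
tool_rot: [0.641, 0.768, 0.001, 0.005]
ft_force: [0.0, -0.6, -0.1]
grip_width: 0.07
clock: 13.05
eef_pos: [0.5578, -0.3229, 0.2826]
tool_rot: [0.64, 0.768, 0.002, 0.008]
ft_force: [0.1, 0.4, -0.3]
grip_width: 0.0699
t 13.05 p [ 0.5578 -0.3229  0.2826] az 100.38579009865671 z [ 0.0144 -0.007  -0.9999] F [ 0.1  0.4 -0.3] M [0.02 0.03 0.  ] w 0.06988137840578049 q [-0.53  0.52  0.55  1.58  0.    0.86]
[311 119]
```

View pics/fin.png

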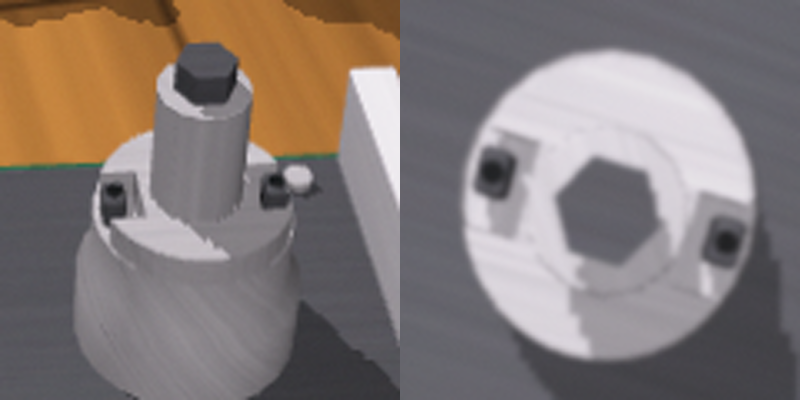

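The flange is down on the face, with both dogs inside the slots (side view (115,200) and (275,190); wrist view (495,170) and (725,240)). One numeric height and tilt check, no picture.

Run:
```python
from h import *
def blob(c,p):
    u,v=p; h=cv2.cvtColor(c['img'],cv2.COLOR_BGR2HSV)
    m=np.zeros(h.shape[:2],np.uint8); m[v-14:v+14,u-14:u+14]=h[v-14:v+14,u-14:u+14,2]<105
    n,l,s,ce=cv2.connectedComponentsWithStats(m); i=l[v,u]; return s[i],ce[i]
for n in('side','scene','wrist'):
    c=cam(n); q=proj(c,[(.5433,-.2408,.177)])[0]
    print(n,'nut seen',*blob(c,q.round().astype(int)),'home predicts mid',q.round(1),'+5mm:',proj(c,[(.5433,-.2408,.182)])[0].round(1))
tcp()
```

```text
side nut seen [377 313  19  19 297] [386.34343434 321.83501684] home predicts mid [387.1 319.3] +5mm: [387.4 315.9]
scene nut seen [247 160  19  16  73] [259.60273973 170.60273973] home predicts mid [260.8 172.2] +5mm: [260.7 170.5]
wrist nut seen [301 112  26  24 379] [313.89182058 123.88390501] home predicts mid [314.1 121.8] +5mm: [314.1 121.7]
t 13.3 p [ 0.5575 -0.3194  0.2824] az 100.6210765746092 z [ 0.013  -0.0055 -0.9999] F [-0.6 -0.   0.5] M [ 0.08  0.04 -0.05] w 0.07004625764894443 q [-0.52  0.52  0.55  1.58  0.    0.86]
```

Everything agrees with home: the height is not proud and the arbor is upright. I hand in.

```bash
python3 -c "
from h import *
print(bot.job_done())"
```

```text
the job is handed in; nothing more can be done
None
```

The slotted arbor is in the green trimmer's spindle, flange down on the face with a drive dog in each slot. I took it from the middle of the rack, turned it about 2° to match the dogs, and lowered it in small steps. I released it only once the spindle was carrying the weight, then backed the gripper clear. The job was handed in at about 13 s of the 35 s allowed.

**Checks that agreed:**
- **Seating height:** contact came at TCP z 0.1324 m, exactly the predicted home height. Force readings at contact were under 5 N.
- **Final picture:** both dogs are inside the slots and the arbor stands upright.
- **Nut position:** it is within about 3 pixels of the home prediction in all three cameras. In the side view it sits slightly low, so the flange is not standing proud.
- **Other tools:** the plain arbor and the centre were in place in the rack when last viewed, after the lift.

**Checks that disagreed:**
- **Wrist camera:** it put the held hub about 1.5 mm off along the jaw direction, so I shifted the target to allow for it.
- **Fixed cameras:** scene and side disagreed by 1–3 mm on the sideways offset, so I relied on the low contact forces while lowering.
- **Gripper opening:** it read 31.6 mm on the 34 mm hub throughout, and I did not find out why.

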